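# Couple the slack adjuster to the brake chamber's yoke with its clevis pin

## Task

Get this truck brake rig ready for its cotter: first shut off the air by turning the red valve knob fully clockwise to its stop, then swing the slack adjuster's arm all the way into the pushrod yoke until it stops. Then take the flat-headed clevis pin from the wooden block and put it down through the yoke and the arm until its head rests flat on the yoke, and let go of it. Leave the black drift, the other tools, the sockets and the grease tin where they are.

Things in the scene. Friction and masses are not known exactly. Their poses are not given: they have to be found in the camera images.
- rig: Brake rig bolted to the bench; nothing on it moves but the valve knob and the adjuster. Dark grey base plate 340 x 420 x 12 mm, spanning x -185..155, y -210..210 mm of this frame; origin on the bench, z up. The pushrod runs along the rig's -y from the chamber to the steel yoke. A silver air tank (x -150..-60, y 5..185 mm, top at 116 mm) carries the valve
- chamber (a point): Top of the dark round brake chamber's clamp band, 182 mm above the bench: the chamber is 154 mm across at most, its axis along the rig's y 77 mm below this point, from 76 mm to its -y side to 58 mm to its +y side. A teal bracket 12 mm thick, 150 mm wide and 177 mm high stands at its -y end; a copper tube runs round its +y end to the valve, up to 151 mm high
- valve (a joint): Air shut-off valve: turn of the red knob in rad, 0 = fully open, growing clockwise seen from above to its stop at 1.57 = shut; it stays where it is left, and takes about 0.1 N m
- valve_grip (a point): Middle of the knob's grip bar, on its vertical axis, 199 mm above the bench. Bar 42 mm long, 14 mm thick, reaching 23 mm below this point (to the skirt) and 7 mm above. It points along the rig's y at 0 rad and turns with the joint (world direction = rig yaw + 1.57 - joint value); shut, it lies along the rig's x. Under it a red skirt 44 mm wide and a yellow base 68 mm wide
- adjuster (a joint): Grey slack adjuster, turning level on its vertical stub: rad away from home. 0 = home, its end at the bottom of the yoke's slot with all holes in line (end stop); grows, to 0.8 at most, as the arm swings out of the yoke, clockwise from above, to the rig's -y side. Stays where it is left; about 2 N at its end moves it either way
- stub_axis (a point): Axis of the stub on which the slack adjuster turns, at the height of the arm's upper face (114 mm above the bench). The adjuster's round head here is 84 mm across, 83 to 127 mm above the bench, with a worm housing on the side away from the arm; the stub's top is 151 mm above the bench
- lever_eye (a point): Centre of the hole at the arm's end, on the arm's upper face, 140 mm from the stub axis, 114 mm above the bench. Hole 17 mm through the 18 mm thick arm; round end 36 mm across. From head to eye the arm narrows from 58 to 36 mm wide (47 mm at 75 mm from the stub axis). Both sides are free to push on; nothing under it down to the base plate
- yoke_eye (a point): Centre of the hole in the pushrod yoke, on the upper face of its upper lug, 125 mm above the bench; axes as the rig's. Two lugs 9 mm thick and 36 mm across, 22 mm apart, each with a 16 mm hole; the slot opens to the rig's -y, and lugs and arm together are 40 mm deep. Nothing below but the base plate
- pin: Clevis pin, yellow zinc: shank 14 mm, 52 mm long under a flat round head of 24 mm across and 8 mm thick; the lowest 8 mm taper to 8 mm. Origin at the centre of its tip, z along the shank to the head. 80 g nominal. It stands head up in one of the block's two end holes, free to lift out, with 17 mm of shank showing under the head
- pin_seat (a point): Underside of the clevis pin's head, on its axis, 52 mm above the tip: this comes down on yoke_eye. While standing in the block it is 62 mm above the bench
- block: Fixed wooden block 150 x 60 x 45 mm with three 16 mm holes, 35 mm deep, at x -45, 0 and 45 mm of its own frame; origin at the centre of its underside. The pin stands in one end hole, the drift in the other; the middle one is empty
- drift: Black steel drift 92 mm long, 14 mm thick and tapering to a 6 mm point at the top; stands in the other end hole of the block, its top 102 mm above the bench. Origin at its lower end. Leave it
- socket_a: Loose steel socket 30 mm across, 38 mm tall, standing on the rig's plate; leave it
- socket_b: Loose steel socket 24 mm across, 36 mm tall, standing on the rig's plate; leave it
- spanner: Loose steel spanner 200 mm long lying on the bench to the left; leave it
- screwdriver: Loose screwdriver with orange handle, 210 mm long, lying on the bench to the right; leave it
- grease_tin: Loose green grease tin 78 mm across, 80 mm tall, on the bench to the left; leave it

How it is judged:
On the way, in this order (a step that is already met when the one before it is completed fails the run):
1. the air valve is shut: knob within 0.07 rad of its clockwise stop (value of joint valve above 1.5 rad), for 0.2 s.
2. the slack adjuster's arm is home in the yoke, within 0.03 rad of its stop (value of joint adjuster below 0.03 rad), for 0.2 s.
At the end, for the whole second after the job is handed in: Valve knob within 0.07 rad of its clockwise stop; slack adjuster within 0.03 rad of home; clevis pin through yoke and arm, its head's underside within 2.5 mm of the yoke's upper face and 3.5 mm of the hole's centre sideways, within 0.08 rad of upright, released and at rest (value of joint valve above 1.5 rad and value of joint adjuster below 0.03 rad and horizontal distance between pin_seat and yoke_eye below 0.0035 m and z of pin_seat in the frame of yoke_eye below 0.0025 m and angle between the z axis of pin and the z axis of rig, either way round below 0.08 rad and linear speed of pin below 0.02 m/s); the robot touches nothing.
It fails at once if the drift, a socket, the spanner, the screwdriver or the grease tin is moved more than 30 mm (distance of any of drift, socket_a, socket_b, spanner, screwdriver, grease_tin from where it was at the start of the episode above 0.03 m).
It also fails if it takes over 66 s, if anything falls off the work surface, if the arm or the gripper's body presses on something with over 40 N, if the wrist force passes 120 N, or if a joint passes its speed limit or range.

## Robot

A 7-joint arm with a two-finger parallel gripper is mounted at the origin on the work surface. World frame = base frame: x ahead of the robot, y to its left, z up, the work surface at z = 0. Lengths are in m, angles in rad, forces in N, time in s.
With the tool pointing down it reaches from about 0.425 to 0.975 m from the base axis. Payload 16.7 kg.
Tool frame: the origin (TCP) lies on the centre line of the jaws, within the pads' length; the fingertips stand 25 mm ahead of it and the grasp point (between the pads) lies 6 mm ahead of it (env.nose_length is the distance from the TCP to the fingertips, in m); z points along the fingers, y is the line along which they close (so a half turn about z gives the same grasp; the last joint's range is limited). The gripper opens to 85 mm and grips with 20 to 120 N. Pads are 22 mm wide; open, the fingers measure 114 mm over their backs; the gripper's body (76 mm by 85 mm) begins 54 mm behind the grasp point. The pads swing forward as they close: fully open they stand 13 mm farther back than shut.
Start: joints at [-1.45, 0.426, 0.074, 1.606, -0.034, 1.111, -0.067], TCP at [0.181, 0.65, 0.256] pointing down, gripper open.
Joint ranges: [-2.85, 2.85], [-0.5, 2.14], [-1.23, 1.37], [0.21, 2.46], [-1.02, 4.16], [0.16, 2.05], [-2.73, 2.73]. Speed limits (rad/s): [1.89, 1.89, 2.39, 2.39, 3.01, 3.01, 3.01].

## Interface

Orientations are given as a unit quaternion [x, y, z, w].
In Python, from bench import env gives the robot as it stands. The module is installed in compiled form; this text tells all that it offers.
- The arm moves only by the shell command python3 -m pendant 'ROWS' [FORCE]. ROWS is JSON, a list of rows, each an object of numbers: "dx", "dy", "dz": the shift along the tool's x, y, z scaled (see below); "rx", "ry", "rz": the turn, a rotation vector about the tool's x, y, z scaled (see below); "gripper": the closure, from -1 (fully open) to 1 (shut). A call has 1 to 10 rows; each row is the pose to reach, as a shift and turn from the pose commanded when the call began, along the tool's axes at that moment; what a row does not reach only later rows make up. The controller multiplies each number of a shift by 0.12 m and each number of a turn by pi/2 rad. A row lasts 1/8 s, in which the tool goes at most 62.5 mm and 10.7 degrees, less where a joint would pass 70% of its speed; a pose out of reach is approached as far as the arm can. A call with a number of a shift or a turn outside -1 to 1 is refused whole. A call with a gripper value outside its range is refused whole. The fingers move at their own pace and stop on an object; FORCE is the grip in N (left out, the last holds). Time passes only in rows, so rows that repeat a pose let the fingers close. It gives the time, the measured TCP pose, the force, the opening and the grip force at its end, in the units of the state.
- env.get_state(): the state, without advancing time (a new reading comes with each control period).
- env.get_image(name): name is "scene" or "top" or "wrist"; returns the picture (384x512x3 uint8, blue, green, red); there is no depth.
- env.camera_info(name): a dict with "camera_matrix" (3x3 intrinsics, pixels), "R" (3x3) and "t" (3): a world point X has camera coordinates R X + t. Camera axes: x right, y down, z forward; pixel columns grow to the right and rows downward; lengths in m; the calibration is good to about 2 mm. A picture is of the moment at which its call begins: read the wrist's pose just before it. camera_info takes no time and is no camera call; for the wrist camera it gives the pose at the moment of the call.
- env.job_done(): hands the job in; it is judged then, once.
The state is a dict: "time_s": time; "q": joint angles; "qd": joint speeds; "effort": joint torques, N m; "ee_pos": TCP position; "ee_rot": TCP orientation; "force": force on the tool from outside, world axes, zero at the start; "ft_torque": the same for the moment, N m; "width": opening from 0.0 (shut) to 1.0 (fully open); "gripper_force": force on a finger pad.
Only numpy, scipy, OpenCV 4.12 (cv2) and the standard library are available. Lean on these libraries where they do the work, as an engineer would, in place of code of your own. Each camera call takes 0.05 s, during which the arm holds its last target. There are 200 camera calls.

## Working session

There is one attempt and no reset: what is moved stays moved. The work goes in short steps, Python scripts to look and compute and a shell command to move; the robot and the scene stay as the last step left them, time stands still between calls to the robot, and variables do not carry over. Pictures are saved under pics/ and viewed, at most 10 in all, crops included, and the job is handed in when it is done.

```bash
mkdir -p pics; python3 - <<'E'
from bench import env
import cv2,numpy as np
s=env.get_state();print(s)
ims=[]
for n in("scene","top"):
    im=env.get_image(n);cv2.imwrite(f"pics/{n}0.png",im)
    c=env.camera_info(n);print(n,c["camera_matrix"],c["R"],c["t"])
E
```

```text
{'time_s': 0.0, 'q': array([-1.4495089 ,  0.42673389,  0.07385245,  1.60660303, -0.03410969,
        1.1107924 , -0.06712981]), 'qd': array([ 4.99990657e-04, -2.04557757e-03, -7.06822058e-04,  4.74739402e-04,
       -7.90346685e-05,  7.75342416e-04,  6.54087377e-04]), 'effort': array([ 1.33810154e-04, -9.49840236e+01,  3.76079723e+00, -4.63516080e+01,
        1.91936799e-02,  1.00179450e-02, -4.81902100e-05]), 'ee_pos': array([0.18048022, 0.65003884, 0.25561111]), 'ee_rot': array([ 1.35013641e-01,  9.90843534e-01, -6.37131654e-04, -4.30784060e-05]), 'force': array([0.07624825, 0.06648278, 0.39306929]), 'ft_torque': array([0.02630707, 0.05653633, 0.00259548]), 'gripper_force': 0.0, 'width': 1.0016837495022555}
scene [[454.30183649   0.         259.15027829]
 [  0.         454.30183649 194.33610463]
 [  0.           0.           1.        ]] [[ 0.64308481  0.76561066 -0.01680038]
 [ 0.55738792 -0.48300392 -0.67529691]
 [-0.52512916  0.42490885 -0.73735462]] [-0.38127514 -0.22732192  1.62424157]
top [[359.0895112    0.         261.07523448]
 [  0.         359.0895112  192.06884176]
 [  0.           0.           1.        ]] [[ 0.0133842  -0.9999075   0.00241985]
 [-0.9990303  -0.0134739  -0.04191559]
 [ 0.04194432 -0.0018565  -0.99911823]] [0.00394593 0.5672569  1.33705825]
```

View pics/scene0.png

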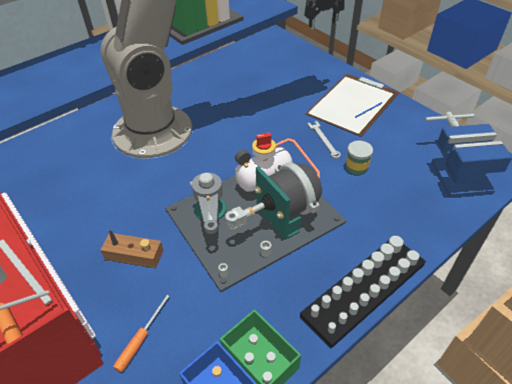

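View pics/top0.png

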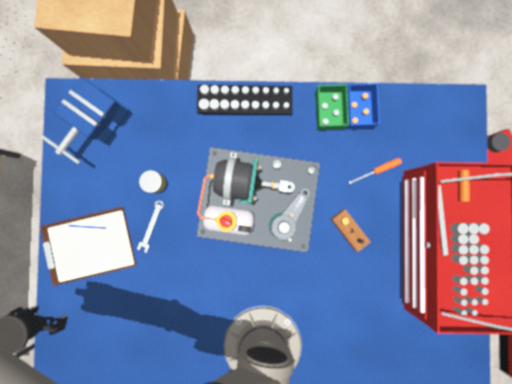

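The top view shows the rig around (260,200): knob at (228,221), stub at (284,228), yoke eye at about (287,186), and block at (351,230) with the pin at about (345,221). The scene view shows the same rig, with the knob at (264,140), the yoke at about (235,215) and the pin at (145,244). I'll enlarge both.

```bash
cat > h.py <<'E'
from bench import env
import cv2,numpy as np
from scipy.spatial.transform import Rotation as Ro
def ray(c,uv):
    d=c["R"].T@np.linalg.inv(c["camera_matrix"])@np.array([*uv,1.]);return -c["R"].T@c["t"],d/np.linalg.norm(d)
def onz(c,uv,z):
    o,d=ray(c,uv);return o+d*(z-o[2])/d[2]
def proj(c,X):
    p=c["camera_matrix"]@(c["R"]@np.asarray(X)+c["t"]);return p[:2]/p[2]
def tri(*obs):
    A=0;b=0;
    for c,uv in obs:
        o,d=ray(c,uv);P=np.eye(3)-np.outer(d,d);A=A+P;b=b+P@o
    X=np.linalg.solve(A,b);return X,[np.linalg.norm(proj(c,X)-uv) for c,uv in obs]
E
python3 - <<'E'
import cv2,numpy as np
t=cv2.imread('pics/top0.png');s=cv2.imread('pics/scene0.png')
a=cv2.resize(t[140:260,190:380],None,fx=4,fy=4,interpolation=cv2.INTER_CUBIC)
b=cv2.resize(s[125:285,95:350],None,fx=3,fy=3,interpolation=cv2.INTER_CUBIC)
cv2.imwrite('pics/a.png',a);cv2.imwrite('pics/b.png',b)
E
```

```text
(no output)
```

View pics/a.png

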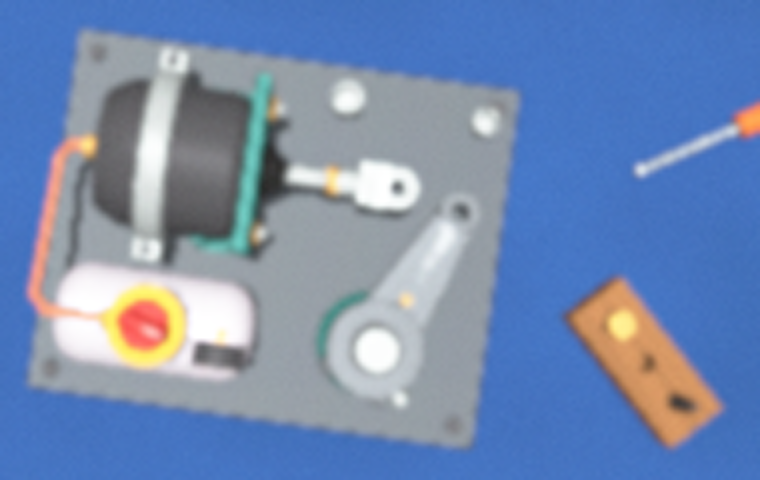

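View pics/b.png

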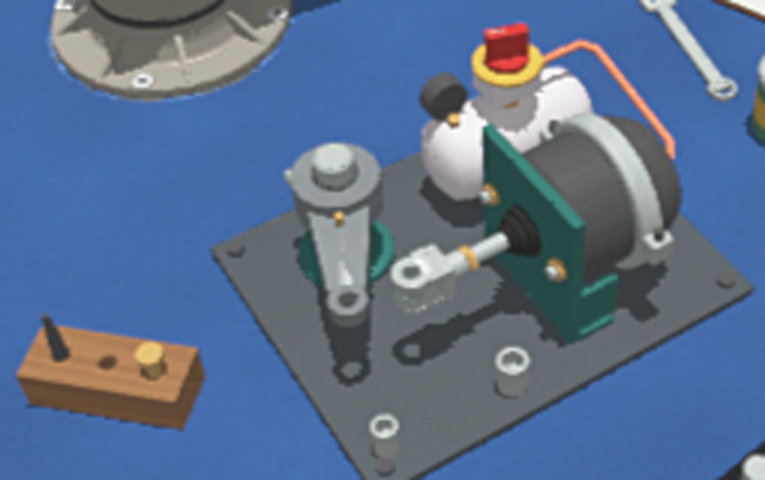

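Enlarged: yoke eye is at A(397,187) and B(410,271), lever eye at A(460,211) and B(347,299), stub top at A(377,350), pin head at A(622,324) and B(150,352), and knob at A(143,325) and B(508,36). Next I'll triangulate these.

```bash
python3 - <<'E'
from h import *
T=env.camera_info("top");S=env.camera_info("scene")
fa=lambda U,V:np.array([(U+.5)/4-.5+190,(V+.5)/4-.5+140])
fb=lambda U,V:np.array([(U+.5)/3-.5+95,(V+.5)/3-.5+125])
np.set_printoptions(precision=4,suppress=True)
for n,a,b,z in [("yoke",(397,187),(410,271),.125),("lever",(460,211),(347,299),.114),("stubtop",(377,350),(333,158),.151),("pinhead",(622,324),(150,350),.07),("knob",(143,323),(508,38),.206)]:
    X,e=tri((T,fa(*a)),(S,fb(*b)));print(n,X,e,"top@z",onz(T,fa(*a),z),"scene@z",onz(S,fb(*b),z))
P=[onz(T,fa(*p),.012) for p in [(82,32),(519,92),(473,446),(30,386)]]
for p in P:print(p)
C=np.mean(P,0)
ex=(P[0]-P[3]+P[1]-P[2]);ey=(P[0]-P[1]+P[3]-P[2]);print("yaw",np.arctan2(ex[1],ex[0]),np.arctan2(-ey[0],ey[1]))
y=(np.arctan2(ex[1],ex[0])+np.arctan2(-ey[0],ey[1]))/2
R=np.array([[np.cos(y),-np.sin(y)],[np.sin(y),np.cos(y)]])
O=C[:2]-R@[-.015,0];print("O",O)
for n,a,z in [("yoke",(397,187),.125),("lever",(460,211),.114),("stub",(377,350),.151),("knob",(143,323),.206)]:
    print(n,"rig",R.T@(onz(T,fa(*a),z)[:2]-O))
for p in [(564,318),(622,278),(722,408),(672,448)]:print("blk",onz(T,fa(*p),.045))
for n,p,z in [("sa",(348,98),.05),("sb",(486,121),.048),("drifttop",(682,402),.1)]:print(n,onz(T,fa(*p),z))
E
```

```text
yoke [ 0.5832 -0.084   0.1246] [np.float64(0.08084659413295947), np.float64(0.10636164617586633)] top@z [ 0.5833 -0.0837  0.125 ] scene@z [ 0.5833 -0.0844  0.125 ]
lever [ 0.5639 -0.1396  0.1128] [np.float64(0.006277237067424211), np.float64(0.008369762363196044)] top@z [ 0.5638 -0.1395  0.114 ] scene@z [ 0.5648 -0.1401  0.114 ]
stubtop [ 0.4448 -0.066   0.1472] [np.float64(0.18302438289142786), np.float64(0.22339968169332708)] top@z [ 0.4446 -0.0663  0.151 ] scene@z [ 0.4485 -0.0674  0.151 ]
pinhead [ 0.4669 -0.2898  0.0717] [np.float64(0.2577624352469525), np.float64(0.34920113809582)] top@z [ 0.4663 -0.291   0.07  ] scene@z [ 0.4662 -0.2887  0.07  ]
knob [0.467  0.1267 0.1972] [np.float64(0.31156788284808473), np.float64(0.35488343502918746)] top@z [0.4667 0.1251 0.206 ] scene@z [0.4754 0.121  0.206 ]
[0.7324 0.2061 0.012 ]
[ 0.6812 -0.2068  0.012 ]
[ 0.3489 -0.166   0.012 ]
[0.3992 0.2482 0.012 ]
yaw -0.12386698181178535 -0.12210288491860415
O [0.5553 0.0186]
yoke rig [ 0.0403 -0.098 ]
lever rig [ 0.0278 -0.1558]
stub rig [-0.0995 -0.0977]
knob rig [-0.1011  0.0949]
blk [ 0.4702 -0.2438  0.045 ]
blk [ 0.5075 -0.2967  0.045 ]
blk [ 0.3903 -0.3883  0.045 ]
blk [ 0.3535 -0.3428  0.045 ]
sa [ 0.6688 -0.0439  0.05  ]
sb [ 0.6496 -0.1708  0.048 ]
drifttop [ 0.4001 -0.3365  0.1   ]
```

```bash
P="python3 -m pendant"
for r in 1 ; do
$P '[{"dx":-0.86,"dy":-0.89,"dz":-0.2},{"dx":-0.86,"dy":-0.89,"dz":-0.2},{"dx":-0.86,"dy":-0.89,"dz":-0.2}]'
$P '[{"dx":-0.86,"dy":-0.89,"dz":-0.2},{"dx":-0.86,"dy":-0.89,"dz":-0.2},{"dx":-0.86,"dy":-0.89,"dz":-0.2}]'
$P '[{"dx":-0.86,"dy":-0.89,"dz":-0.2},{"dx":-0.86,"dy":-0.89,"dz":-0.2},{"dx":-0.86,"dy":-0.89,"dz":-0.2}]'
$P '[{"dx":-0.86,"dy":-0.89,"dz":-0.2},{"dx":-0.86,"dy":-0.89,"dz":-0.2},{"dx":-0.86,"dy":-0.89,"dz":-0.2},{"dx":-0.86,"dy":-0.89,"dz":-0.2}]'
done
python3 - <<'E'
from h import *
c=env.camera_info("wrist");im=env.get_image("wrist");cv2.imwrite("pics/w1.png",im)
print(c,proj(c,[.465,.126,.206]),proj(c,[.5833,-.084,.125]),env.get_state()["q"])
E
```

```text
{'camera_matrix': array([[281.19387195,   0.        , 256.55672595],
       [  0.        , 281.19387195, 188.33084947],
       [  0.        ,   0.        ,   1.        ]]), 'R': array([[ 0.26716812,  0.96364886, -0.0014396 ],
       [ 0.92461509, -0.2559247 ,  0.28211609],
       [ 0.27149242, -0.0767035 , -0.95937919]]), 't': array([-0.67400571, -0.03717652,  0.37857977])} [-148.56137047  583.98803786] [-141.39521124  559.46945036] [-1.44956524  0.42659029  0.07384866  1.60643451 -0.03412331  1.11080462
 -0.06707902]validation failed for argument at $[0]...
validation failed for argument at $[0]...
validation failed for argument at $[0]...
validation failed for argument at $[0]...
```

View pics/w1.png

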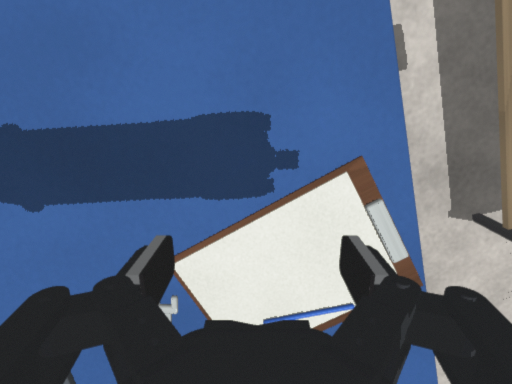

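The calls were refused, so the arm hasn't moved and the wrist picture shows only the clipboard. It also shows both fingers at (150,270) and (365,270). Rows probably need every field.

```bash
python3 -m pendant '[{"dx":-0.86,"dy":-0.89,"dz":-0.2,"rx":0,"ry":0,"rz":0,"gripper":-1},{"dx":-0.86,"dy":-0.89,"dz":-0.2,"rx":0,"ry":0,"rz":0,"gripper":-1},{"dx":-0.86,"dy":-0.89,"dz":-0.2,"rx":0,"ry":0,"rz":0,"gripper":-1}]'
```

```text
time_s: 0.52
ee_pos: [0.2536, 0.517, 0.2809]
ee_rot: [0.137, 0.991, 0.0, 0.0]
force: [-0.5, -0.7, 0.1]
width: 0.999
gripper_force: 0.0
```

```bash
python3 -m pendant '[{"dx":-0.86,"dy":-0.89,"dz":-0.2,"rx":0,"ry":0,"rz":0,"gripper":-1},{"dx":-0.86,"dy":-0.89,"dz":-0.2,"rx":0,"ry":0,"rz":0,"gripper":-1},{"dx":-0.86,"dy":-0.89,"dz":-0.2,"rx":0,"ry":0,"rz":0,"gripper":-1}]'
python3 -m pendant '[{"dx":-0.86,"dy":-0.89,"dz":-0.2,"rx":0,"ry":0,"rz":0,"gripper":-1},{"dx":-0.86,"dy":-0.89,"dz":-0.2,"rx":0,"ry":0,"rz":0,"gripper":-1},{"dx":-0.86,"dy":-0.89,"dz":-0.2,"rx":0,"ry":0,"rz":0,"gripper":-1}]'
python3 -m pendant '[{"dx":-0.5,"dy":-0.89,"dz":-0.2,"rx":0,"ry":0,"rz":0,"gripper":-1},{"dx":-0.5,"dy":-0.89,"dz":-0.2,"rx":0,"ry":0,"rz":0,"gripper":-1},{"dx":-0.5,"dy":-0.89,"dz":-0.2,"rx":0,"ry":0,"rz":0,"gripper":-1},{"dx":-0.5,"dy":-0.89,"dz":-0.2,"rx":0,"ry":0,"rz":0,"gripper":-1}]'
python3 - <<'E'
from h import *
c=env.camera_info("wrist");im=env.get_image("wrist");cv2.imwrite("pics/w2.png",im)
import pickle;pickle.dump(c,open("w2.pkl","wb"))
print(-c["R"].T@c["t"],proj(c,[.465,.126,.206]),proj(c,[.5833,-.084,.125]),env.get_state()["q"])
E
```

```text
time_s: 0.9
ee_pos: [0.3239, 0.3867, 0.305]
ee_rot: [0.136, 0.991, 0.0, 0.0]
force: [0.4, 0.2, -0.9]
width: 0.998
gripper_force: 0.0
time_s: 1.27
ee_pos: [0.3945, 0.2561, 0.329]
ee_rot: [0.137, 0.991, 0.0, 0.0]
force: [-0.5, 1.3, 0.2]
width: 1.004
gripper_force: 0.0
time_s: 1.78
ee_pos: [0.4223, 0.1403, 0.3523]
ee_rot: [0.135, 0.991, 0.0, -0.0]
force: [0.4, 0.1, -0.2]
width: 0.998
gripper_force: 0.0
[0.35342678 0.15908531 0.46938144] [254.4844344  225.13077169] [138.31780326 309.86142298] [-0.9060209  -0.0708978   0.42051237  1.98589227  0.03075003  1.22083829
  0.80423227]
```

View pics/w2.png

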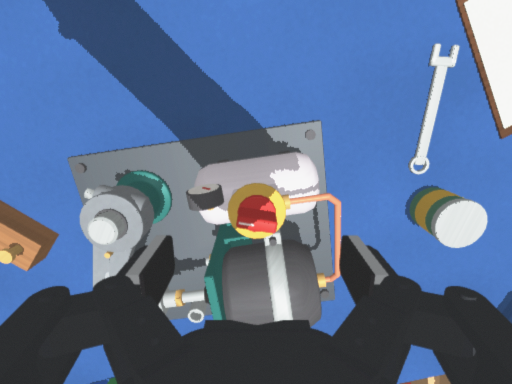

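The wrist view shows the red knob at (258,215) with the bar's top running roughly left-right and a white mark at (246,224). The pin is at far left (6,255). I'll measure the bar's angle numerically.

```bash
python3 - <<'E'
from h import *
im=cv2.imread("pics/w2.png")
for v in range(192,242):
    print(v,"".join("Y" if im[v,u,1]>120 and im[v,u,2]>180 and im[v,u,0]<110 else ("#" if im[v,u,2]>215 else "+" if im[v,u,2]>170 else "-" if im[v,u,2]>110 else ".") if im[v,u,2]>im[v,u,1]+60 else "w" if im[v,u].min()>120 else " " for u in range(225,292)))
E
```

```text
192 wwwwwwwwww                                      Y###YYwwwwwwwwwwwww
193 wwwwwwwww                                      YY#####wwwwwwwwwwwww
194 wwwwwwww                                      Y#######Ywwwwwwwwwwww
195 wwwwwww                    ----------         Y########Y       w#w#
196 wwwwwww                  --------------     YY#########YY YYYYYw###
197 wwwwww                --------------------  Y###########YYYY   w###
198 wwwwww              ----------------------- Y############YY    w#ww
199 wwwww              ------------------------- Y###########YY ####w##
200 wwwww             --------------------------+YY###########Y######w#
201 wwww             ---------------------------#+YY###################
202 wwww            --------------------------++##+YY##################
203 wwww           --------------------------+#####+Y##########Y######w
204 www            -------------------------+#######Y##################
205 www            ----------------------++++########Y#################
206 www           ----------------------+############Y#################
207 www           --
[... 1860 characters left out ...]
           Y#############################YY#ww+++++w           
234                  Y#####################################w           
235                    Y###########################w#######w           
236                      #########################www+#####+           
237                      www+#Y#########YY#######w    w####+           
238                             YYYYYYY    ++##+w      ####+           
239                                        +####       +###+w          
240                                        w####w  w   w###+w          
241                                        w+###wwwwwwww###+w          <stdin>:4: RuntimeWarning: overflow encountered in scalar add
```

```bash
python3 - <<'E'
from h import *
import pickle;c=pickle.load(open("w2.pkl","rb"))
f=lambda p:onz(c,p,.206)
print(f((256.5,223.5)))
for a,b in [((239,222),(252,224.3)),((239,228.5),(270,232.5))]:
    d=f(b)-f(a);print(np.arctan2(d[1],d[0]))
s=env.get_state();R=Ro.from_quat(s["ee_rot"]).as_matrix();print(s["ee_pos"],R)
print("tool shift to knob",R.T@(f((256.5,223.5))-s["ee_pos"])/.12)
E
```

```text
[0.46381995 0.12845067 0.206     ]
1.1109773398125675
1.1606395571692627
[0.42213966 0.14078315 0.35215953] [[-9.63886550e-01  2.66313093e-01 -2.34806649e-04]
 [ 2.66313119e-01  9.63886568e-01 -8.27371318e-05]
 [ 2.04292993e-04 -1.42281299e-04 -9.99999969e-01]]
tool shift to knob [-0.36241022 -0.00638587  1.21792303]
```

```bash
python3 -m pendant '[{"dx":-0.368,"dy":-0.018,"dz":0.4,"rx":0,"ry":0,"rz":-0.9,"gripper":-1},{"dx":-0.368,"dy":-0.018,"dz":0.4,"rx":0,"ry":0,"rz":-0.9,"gripper":-1},{"dx":-0.368,"dy":-0.018,"dz":0.4,"rx":0,"ry":0,"rz":-0.9,"gripper":-1},{"dx":-0.368,"dy":-0.018,"dz":0.4,"rx":0,"ry":0,"rz":-0.9,"gripper":-1},{"dx":-0.368,"dy":-0.018,"dz":0.4,"rx":0,"ry":0,"rz":-0.9,"gripper":-1},{"dx":-0.368,"dy":-0.018,"dz":0.4,"rx":0,"ry":0,"rz":-0.9,"gripper":-1},{"dx":-0.368,"dy":-0.018,"dz":0.4,"rx":0,"ry":0,"rz":-0.9,"gripper":-1},{"dx":-0.368,"dy":-0.018,"dz":0.4,"rx":0,"ry":0,"rz":-0.9,"gripper":-1},{"dx":-0.368,"dy":-0.018,"dz":0.4,"rx":0,"ry":0,"rz":-0.9,"gripper":-1}]'
python3 -m pendant '[{"dx":0,"dy":0,"dz":0.4,"rx":0,"ry":0,"rz":0,"gripper":-1},{"dx":0,"dy":0,"dz":0.82,"rx":0,"ry":0,"rz":0,"gripper":-1},{"dx":0,"dy":0,"dz":0.82,"rx":0,"ry":0,"rz":0,"gripper":-1},{"dx":0,"dy":0,"dz":0.82,"rx":0,"ry":0,"rz":0,"gripper":-1}]'
python3 -m pendant '[{"dx":0,"dy":0,"dz":0,"rx":0,"ry":0,"rz":0,"gripper":1},{"dx":0,"dy":0,"dz":0,"rx":0,"ry":0,"rz":0,"gripper":1},{"dx":0,"dy":0,"dz":0,"rx":0,"ry":0,"rz":0,"gripper":1},{"dx":0,"dy":0,"dz":0,"rx":0,"ry":0,"rz":0,"gripper":1},{"dx":0,"dy":0,"dz":0,"rx":0,"ry":0,"rz":0,"gripper":1},{"dx":0,"dy":0,"dz":0,"rx":0,"ry":0,"rz":0,"gripper":1},{"dx":0,"dy":0,"dz":0,"rx":0,"ry":0,"rz":0,"gripper":1},{"dx":0,"dy":0,"dz":0,"rx":0,"ry":0,"rz":0,"gripper":1}]' 50
```

```text
time_s: 2.95
ee_pos: [0.4641, 0.1271, 0.3039]
ee_rot: [-0.541, 0.841, -0.0, -0.0]
force: [-0.2, -0.3, 1.0]
width: 1.003
gripper_force: 0.0
time_s: 3.45
ee_pos: [0.465, 0.1264, 0.2073]
ee_rot: [-0.54, 0.841, -0.0, 0.0]
force: [-0.3, -0.6, 0.2]
width: 1.0
gripper_force: 0.0
time_s: 4.45
ee_pos: [0.4647, 0.1259, 0.2063]
ee_rot: [-0.541, 0.841, -0.0, 0.0]
force: [-1.2, -1.3, 6.1]
width: 0.15
gripper_force: 50.8
```

```bash
python3 -m pendant '[{"dx":0,"dy":0,"dz":0,"rx":0,"ry":0,"rz":0.1,"gripper":1},{"dx":0,"dy":0,"dz":0,"rx":0,"ry":0,"rz":0.2,"gripper":1},{"dx":0,"dy":0,"dz":0,"rx":0,"ry":0,"rz":0.3,"gripper":1},{"dx":0,"dy":0,"dz":0,"rx":0,"ry":0,"rz":0.4,"gripper":1},{"dx":0,"dy":0,"dz":0,"rx":0,"ry":0,"rz":0.5,"gripper":1},{"dx":0,"dy":0,"dz":0,"rx":0,"ry":0,"rz":0.6,"gripper":1},{"dx":0,"dy":0,"dz":0,"rx":0,"ry":0,"rz":0.7,"gripper":1},{"dx":0,"dy":0,"dz":0,"rx":0,"ry":0,"rz":0.76,"gripper":1},{"dx":0,"dy":0,"dz":0,"rx":0,"ry":0,"rz":0.8,"gripper":1},{"dx":0,"dy":0,"dz":0,"rx":0,"ry":0,"rz":0.8,"gripper":1}]'
python3 - <<'E'
from h import *
s=env.get_state();y=Ro.from_quat(s["ee_rot"]).as_matrix()[:,1];print(np.arctan2(y[1],y[0]),s["ft_torque"],s["q"][6])
E
```

```text
time_s: 5.7
ee_pos: [0.4635, 0.1281, 0.2063]
ee_rot: [0.057, 0.998, 0.001, -0.001]
force: [-10.9, 13.2, 11.9]
width: 0.151
gripper_force: 51.8
1.457698603656688 [ 2.82225618  2.42717219 -0.04042074] 1.214673078131891
```

```bash
python3 -m pendant '[{"dx":0,"dy":0,"dz":0,"rx":0,"ry":0,"rz":0.05,"gripper":1},{"dx":0,"dy":0,"dz":0,"rx":0,"ry":0,"rz":0.05,"gripper":1},{"dx":0,"dy":0,"dz":0,"rx":0,"ry":0,"rz":0.05,"gripper":1}]'
python3 - <<'E'
from h import *
s=env.get_state();y=Ro.from_quat(s["ee_rot"]).as_matrix()[:,1];print(np.arctan2(y[1],y[0]),s["ft_torque"],s["q"][6])
E
```

```text
time_s: 6.08
ee_pos: [0.464, 0.128, 0.2063]
ee_rot: [0.095, 0.996, 0.001, -0.0]
force: [-7.1, 11.5, 9.1]
width: 0.157
gripper_force: 70.3
1.381362020446939 [2.49609031 1.37430977 1.02131313] 1.1418469636476178
```

```bash
python3 -m pendant '[{"dx":0,"dy":0,"dz":0,"rx":0,"ry":0,"rz":0,"gripper":-1},{"dx":0,"dy":0,"dz":0,"rx":0,"ry":0,"rz":0,"gripper":-1},{"dx":0,"dy":0,"dz":0,"rx":0,"ry":0,"rz":0,"gripper":-1},{"dx":0,"dy":0,"dz":0,"rx":0,"ry":0,"rz":0,"gripper":-1},{"dx":0,"dy":0,"dz":-0.5,"rx":0,"ry":0,"rz":0,"gripper":-1},{"dx":0,"dy":0,"dz":-1,"rx":0,"ry":0,"rz":0,"gripper":-1},{"dx":0,"dy":0,"dz":-1,"rx":0,"ry":0,"rz":0,"gripper":-1},{"dx":0,"dy":0,"dz":-1,"rx":0,"ry":0,"rz":0,"gripper":-1}]'
python3 -m pendant '[{"dx":-0.227,"dy":-0.777,"dz":0,"rx":0,"ry":0,"rz":0,"gripper":-1},{"dx":-0.227,"dy":-0.777,"dz":0,"rx":0,"ry":0,"rz":0,"gripper":-1}]'
python3 - <<'E'
from h import *
c=env.camera_info("wrist");im=env.get_image("wrist");cv2.imwrite("pics/w3.png",im)
import pickle;pickle.dump(c,open("w3.pkl","wb"))
u,v=proj(c,[.464,.127,.206]).astype(int);print(u,v)
x=[proj(c,[.464+.02*np.cos(t),.127+.02*np.sin(t),.206]) for t in (-.123,)];print(x)
u=min(max(u,60),452);v=min(max(v,50),334)
cv2.imwrite("pics/w3c.png",cv2.resize(im[v-50:v+50,u-60:u+60],None,fx=5,fy=5,interpolation=cv2.INTER_CUBIC));print(u,v)
E
```

```text
time_s: 7.08
ee_pos: [0.4641, 0.1259, 0.3256]
ee_rot: [0.096, 0.995, 0.0, -0.0]
force: [-0.1, 0.3, -1.1]
width: 1.003
gripper_force: 0.0
time_s: 7.32
ee_pos: [0.4726, 0.0267, 0.3247]
ee_rot: [0.097, 0.995, -0.001, -0.001]
force: [1.2, 0.2, 0.7]
width: 1.004
gripper_force: 0.0
371 159
[array([370.35210278, 182.36841661])]
371 159
```

View pics/w3c.png

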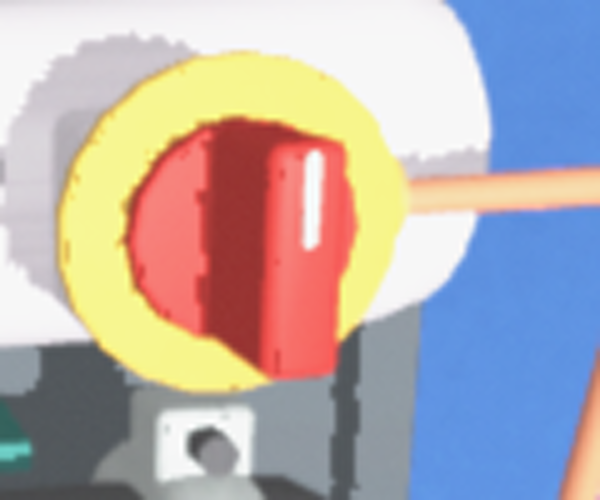

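The bar runs from (310,145) to (302,378) in the crop. That is parallel to the rig's x axis, so the valve is shut. Next is the lever.

```bash
python3 -m pendant '[{"dx":-0.227,"dy":-0.777,"dz":0,"rx":0,"ry":0,"rz":0,"gripper":1},{"dx":-0.227,"dy":-0.777,"dz":0,"rx":0,"ry":0,"rz":0,"gripper":1}]' 60
python3 -m pendant '[{"dx":-0.227,"dy":-0.777,"dz":0,"rx":0,"ry":0,"rz":0,"gripper":1},{"dx":-0.227,"dy":-0.777,"dz":0,"rx":0,"ry":0,"rz":0,"gripper":1},{"dx":-0.227,"dy":-0.777,"dz":0,"rx":0,"ry":0,"rz":0,"gripper":1},{"dx":-0.227,"dy":-0.777,"dz":0,"rx":0,"ry":0,"rz":0,"gripper":1}]'
python3 - <<'E'
from h import *
c=env.camera_info("wrist");im=env.get_image("wrist");cv2.imwrite("pics/w4.png",im)
import pickle;pickle.dump(c,open("w4.pkl","wb"))
for p in [(.467,-.29,.07),(.5833,-.084,.125),(.5639,-.1396,.114),(.4446,-.066,.151)]:print(proj(c,p))
E
```

```text
time_s: 7.62
ee_pos: [0.4815, -0.0699, 0.3249]
ee_rot: [0.097, 0.995, -0.001, -0.001]
force: [-0.2, 1.6, -0.4]
width: 0.608
gripper_force: 0.0
time_s: 8.12
ee_pos: [0.4908, -0.1636, 0.3249]
ee_rot: [0.096, 0.995, -0.0, -0.001]
force: [-0.5, -0.1, -0.3]
width: 0.002
gripper_force: 0.0
[161.23307674 162.0991375 ]
[335.0097586  230.74864518]
[286.85282205 220.85891161]
[344.04020272 113.77412367]
```

View pics/w4.png

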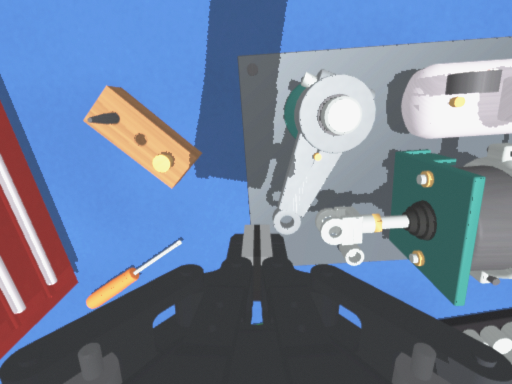

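Everything is where predicted: pin at (162,162), yoke eye at (335,231), lever eye at (287,221), stub at (343,115). The shut fingertips are slim, at (258,235). I'll descend beside the arm.

```bash
python3 -m pendant '[{"dx":0,"dy":0,"dz":0.5,"rx":0,"ry":0,"rz":0,"gripper":1},{"dx":0,"dy":0,"dz":0.84,"rx":0,"ry":0,"rz":0,"gripper":1}]'
python3 -m pendant '[{"dx":0,"dy":0,"dz":0.5,"rx":0,"ry":0,"rz":0,"gripper":1},{"dx":0,"dy":0,"dz":0.84,"rx":0,"ry":0,"rz":0,"gripper":1},{"dx":0,"dy":0,"dz":0.84,"rx":0,"ry":0,"rz":0,"gripper":1}]'
python3 - <<'E'
from h import *
s=env.get_state();R=Ro.from_quat(s["ee_rot"]).as_matrix();p=s["ee_pos"]
for q in [(.5018,-.1451),(.5294,-.1137),(.5306,-.104)]:print((R.T@(np.array([*q,.123])-p)/.12).round(3))
E
```

```text
time_s: 8.43
ee_pos: [0.4907, -0.1626, 0.223]
ee_rot: [0.095, 0.995, 0.0, -0.0]
force: [0.9, 1.1, 0.5]
width: -0.0
gripper_force: 0.0
time_s: 8.8
ee_pos: [0.4895, -0.1631, 0.1223]
ee_rot: [0.096, 0.995, -0.0, -0.003]
force: [1.0, -1.1, -0.2]
width: -0.003
gripper_force: 0.0
[-0.072  0.167 -0.006]
[-0.248  0.468 -0.007]
[-0.242  0.549 -0.008]
```

```bash
python3 -m pendant '[{"dx":-0.07,"dy":0.12,"dz":0,"rx":0,"ry":0,"rz":0,"gripper":1},{"dx":-0.1,"dy":0.2,"dz":0,"rx":0,"ry":0,"rz":0,"gripper":1},{"dx":-0.14,"dy":0.27,"dz":0,"rx":0,"ry":0,"rz":0,"gripper":1},{"dx":-0.19,"dy":0.34,"dz":0,"rx":0,"ry":0,"rz":0,"gripper":1},{"dx":-0.24,"dy":0.41,"dz":0,"rx":0,"ry":0,"rz":0,"gripper":1},{"dx":-0.24,"dy":0.41,"dz":0,"rx":0,"ry":0,"rz":0,"gripper":1}]'
python3 -m pendant '[{"dx":0,"dy":0.04,"dz":0,"rx":0,"ry":0,"rz":0,"gripper":1},{"dx":0,"dy":0.06,"dz":0,"rx":0,"ry":0,"rz":0,"gripper":1},{"dx":0,"dy":0.06,"dz":0,"rx":0,"ry":0,"rz":0,"gripper":1}]'
```

```text
time_s: 9.55
ee_pos: [0.5294, -0.1206, 0.1242]
ee_rot: [0.095, 0.995, 0.0, -0.0]
force: [-0.1, 0.3, 0.6]
width: -0.004
gripper_force: 0.0
time_s: 9.93
ee_pos: [0.5304, -0.1144, 0.1245]
ee_rot: [0.096, 0.995, -0.0, 0.0]
force: [2.7, -3.7, -0.6]
width: 0.001
gripper_force: 1.3
```

Contact at about 4 N; I'll keep pushing in small steps until the stop.

```bash
python3 -m pendant '[{"dx":0,"dy":0.03,"dz":0,"rx":0,"ry":0,"rz":0,"gripper":1},{"dx":0,"dy":0.05,"dz":0,"rx":0,"ry":0,"rz":0,"gripper":1},{"dx":0,"dy":0.05,"dz":0,"rx":0,"ry":0,"rz":0,"gripper":1}]'
python3 -m pendant '[{"dx":0,"dy":0.03,"dz":0,"rx":0,"ry":0,"rz":0,"gripper":1},{"dx":0,"dy":0.03,"dz":0,"rx":0,"ry":0,"rz":0,"gripper":1}]'
python3 -m pendant '[{"dx":0,"dy":0.03,"dz":0,"rx":0,"ry":0,"rz":0,"gripper":1},{"dx":0,"dy":0.03,"dz":0,"rx":0,"ry":0,"rz":0,"gripper":1}]'
```

```text
time_s: 10.3
ee_pos: [0.531, -0.1118, 0.1246]
ee_rot: [0.097, 0.995, -0.002, 0.001]
force: [1.1, -22.0, -2.4]
width: 0.001
gripper_force: 10.7
time_s: 10.55
ee_pos: [0.5311, -0.1112, 0.1247]
ee_rot: [0.099, 0.995, -0.004, 0.001]
force: [-0.7, -38.6, -5.1]
width: -0.002
gripper_force: 19.0
time_s: 10.8
ee_pos: [0.5311, -0.1107, 0.1247]
ee_rot: [0.1, 0.995, -0.005, 0.001]
force: [-3.0, -55.2, -7.7]
width: -0.0
gripper_force: 27.4
```

Stop reached: 55 N with no further motion, at the predicted place. I'll back off, lift and measure.

```bash
python3 -m pendant '[{"dx":0,"dy":-0.35,"dz":0,"rx":0,"ry":0,"rz":0,"gripper":1},{"dx":0,"dy":-0.35,"dz":0,"rx":0,"ry":0,"rz":0,"gripper":1},{"dx":0,"dy":-0.35,"dz":-0.5,"rx":0,"ry":0,"rz":0,"gripper":1},{"dx":0,"dy":-0.35,"dz":-1,"rx":0,"ry":0,"rz":0,"gripper":1},{"dx":0,"dy":-0.35,"dz":-1,"rx":0,"ry":0,"rz":0,"gripper":1},{"dx":0,"dy":-0.35,"dz":-1,"rx":0,"ry":0,"rz":0,"gripper":1}]'
python3 -m pendant '[{"dx":0.3,"dy":-0.4,"dz":-0.3,"rx":0,"ry":0,"rz":0,"gripper":-1},{"dx":0.3,"dy":-0.4,"dz":-0.3,"rx":0,"ry":0,"rz":0,"gripper":-1},{"dx":0.3,"dy":-0.4,"dz":-0.3,"rx":0,"ry":0,"rz":0,"gripper":-1}]'
python3 - <<'E'
from h import *
import pickle
c=env.camera_info("wrist");im=env.get_image("wrist");cv2.imwrite("pics/w5.png",im);pickle.dump(c,open("w5.pkl","wb"))
T=env.camera_info("top");t=env.get_image("top");cv2.imwrite("pics/t5.png",t)
S=env.camera_info("scene");cv2.imwrite("pics/s5.png",env.get_image("scene"))
c4=pickle.load(open("w4.pkl","rb"))
def pin(im,g,r=22):
    h=cv2.cvtColor(im,cv2.COLOR_BGR2HSV);m=cv2.inRange(h,(20,90,120),(34,255,255))
    k=np.zeros_like(m);cv2.circle(k,tuple(int(x) for x in g),r,255,-1);m&=k
    cs=max(cv2.findContours(m,0,1)[0],key=cv2.contourArea);return cv2.minEnclosingCircle(cs),cv2.fitEllipse(cs) if len(cs)>4 else 0
X0=[.467,-.29,.07]
o=[]
for C,n in((c4,"w4"),(c,"w5"),(T,"t5")):
    a,e=pin(cv2.imread(f"pics/{n}.png"),proj(C,X0),22 if C is not T else 7);print(n,proj(C,X0),a,e);o.append((C,np.array(e[0])));print(onz(C,e[0],.07))
print(tri(*o[:2]),tri(*o))
print("proj",proj(c,[.5833,-.084,.125]),env.get_state()["ee_pos"])
u,v=proj(c,[.56,-.084,.125]).astype(int);u=min(max(u,90),422);v=min(max(v,70),314);print(u,v)
cv2.imwrite("pics/w5c.png",cv2.resize(im[v-70:v+70,u-90:u+90],None,fx=4,fy=4,interpolation=cv2.INTER_CUBIC))
E
```

```text
time_s: 11.55
ee_pos: [0.5245, -0.1415, 0.244]
ee_rot: [0.095, 0.995, 0.001, -0.0]
force: [-0.6, 0.4, -0.1]
width: -0.001
gripper_force: 0.0
time_s: 11.92
ee_pos: [0.4798, -0.1824, 0.2797]
ee_rot: [0.096, 0.995, 0.0, -0.0]
force: [-0.3, -1.0, -0.6]
width: 0.639
gripper_force: 0.0
w4 [161.23307674 162.0991375 ] ((164.5, 170.5), 3.8079864978790283) ((165.0, 172.0), (6.274551868438721, 11.608879089355469), 165.9222869873047)
[ 0.48109303 -0.28885265  0.07      ]
w5 [166.28700482 175.05522207] ((168.0, 186.0), 2.0000998973846436) ((167.83628845214844, 185.99996948242188), (0.0009611365967430174, 4.177846431732178), 90.00656127929688)
[ 0.48046291 -0.29196378  0.07      ]Traceback (most recent call last):
  File "<stdin>", line 14, in <module>
  File "<stdin>", line 10, in pin
ValueError: max() iterable argument is empty
```

```bash
cat > m.py <<'E'
from h import *
import pickle
c4=pickle.load(open("w4.pkl","rb"));c5=pickle.load(open("w5.pkl","rb"));T=env.camera_info("top")
E
python3 - <<'E'
from m import *
for C,n in((c4,"w4"),(c5,"w5"),(T,"t5")):
    im=cv2.imread(f"pics/{n}.png");u,v=proj(C,[.467,-.29,.07]).astype(int)
    h=cv2.cvtColor(im,cv2.COLOR_BGR2HSV);print(n,[tuple(int(x) for x in h[v,u+d]) for d in(-24,-14,-8,-4,0,4,8,14)])
im=cv2.imread("pics/w5.png");c=c5
u,v=proj(c,[.56,-.084,.125]).astype(int);print("proj",proj(c,[.5833,-.084,.125]),u,v)
u=min(max(u,90),422);v=min(max(v,70),314);print(u,v)
cv2.imwrite("pics/w5c.png",cv2.resize(im[v-70:v+70,u-90:u+90],None,fx=4,fy=4,interpolation=cv2.INTER_CUBIC))
E
```

```text
w4 [(156, 27, 188), (16, 113, 238), (29, 73, 247), (29, 71, 247), (29, 73, 247), (29, 68, 247), (28, 80, 247), (17, 112, 239)]
w5 [(15, 104, 236), (17, 111, 240), (30, 64, 247), (29, 66, 247), (29, 67, 247), (29, 61, 247), (30, 62, 247), (13, 113, 151)]
t5 [(25, 20, 75), (18, 27, 143), (19, 25, 194), (19, 25, 193), (18, 25, 206), (21, 18, 226), (21, 19, 223), (18, 26, 212)]
proj [364.35101047 254.29944874] 362 235
362 235
```

View pics/w5c.png

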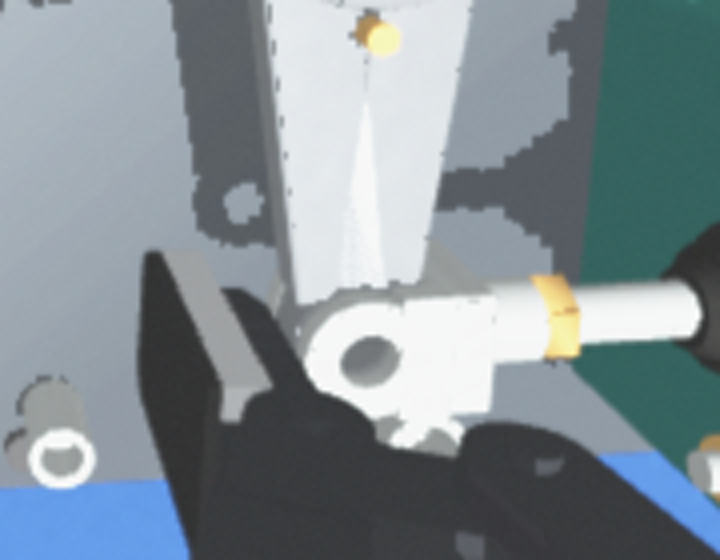

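The crop shows the arm home in the yoke slot. The yoke hole is at crop (372,361), which is image (365,255), within 1 px of the prediction. Now for the pin.

```bash
python3 - <<'E'
from m import *
np.set_printoptions(precision=4,suppress=True)
o=[]
for C,n in((c4,"w4"),(c5,"w5")):
    im=cv2.imread(f"pics/{n}.png");g=proj(C,[.467,-.29,.07])
    m=cv2.inRange(cv2.cvtColor(im,cv2.COLOR_BGR2HSV),(24,35,215),(38,105,255))
    k=np.zeros_like(m);cv2.circle(k,tuple(int(x) for x in g),22,255,-1);m&=k
    cs=max(cv2.findContours(m,0,1)[0],key=cv2.contourArea);e=cv2.fitEllipse(cs);d=(C["R"]@[.467,-.29,.07]+C["t"])[2]
    print(n,e,"diam mm",e[1][0]/281.2*d*1e3,e[1][1]/281.2*d*1e3,onz(C,e[0],.07));o.append((C,np.array(e[0])))
print(tri(*o))
s=env.get_state();R=Ro.from_quat(s["ee_rot"]).as_matrix();print(s["ee_pos"])
p=np.mean([onz(C,e,.07) for C,e in o],0);p[2]=.087;print(p,(R.T@(p-s["ee_pos"]))/.12)
print("yoke w5",onz(c5,(365-.4,255.2-.4),.125))
E
```

```text
w4 ((160.9231414794922, 163.2099609375), (15.706412315368652, 17.09619903564453), 129.2595977783203) diam mm 21.085613070726946 22.951380022858817 [ 0.4684 -0.2908  0.07  ]
w5 ((165.6679229736328, 176.1837158203125), (17.765581130981445, 19.704896926879883), 123.95365905761719) diam mm 21.219564705202288 23.53592220071498 [ 0.4682 -0.2911  0.07  ]
(array([ 0.4689, -0.2926,  0.0658]), [np.float64(0.09176829337738002), np.float64(0.10295102619926312)])
[ 0.4805 -0.1819  0.2795]
[ 0.4683 -0.291   0.087 ] [-0.0754 -0.9109  1.6043]
yoke w5 [ 0.584  -0.0838  0.125 ]
```

```bash
python3 -m pendant '[{"dx":-0.075,"dy":-0.91,"dz":0.3,"rx":0,"ry":0,"rz":0,"gripper":-1},{"dx":-0.075,"dy":-0.91,"dz":0.6,"rx":0,"ry":0,"rz":0,"gripper":-1},{"dx":-0.075,"dy":-0.91,"dz":0.6,"rx":0,"ry":0,"rz":0,"gripper":-1},{"dx":-0.075,"dy":-0.91,"dz":0.6,"rx":0,"ry":0,"rz":0,"gripper":-1}]'
python3 -m pendant '[{"dx":0,"dy":0,"dz":0.4,"rx":0,"ry":0,"rz":0,"gripper":-1},{"dx":0,"dy":0,"dz":0.8,"rx":0,"ry":0,"rz":0,"gripper":-1},{"dx":0,"dy":0,"dz":1,"rx":0,"ry":0,"rz":0,"gripper":-1},{"dx":0,"dy":0,"dz":1,"rx":0,"ry":0,"rz":0,"gripper":-1}]'
```

```text
time_s: 12.58
ee_pos: [0.4679, -0.2918, 0.2074]
ee_rot: [0.096, 0.995, -0.0, -0.001]
force: [-0.3, 0.5, 0.0]
width: 0.996
gripper_force: 0.0
time_s: 13.08
ee_pos: [0.4687, -0.2901, 0.0879]
ee_rot: [0.095, 0.995, 0.0, -0.001]
force: [0.4, -0.7, 0.3]
width: 1.002
gripper_force: 0.0
```

```bash
python3 -m pendant '[{"dx":0,"dy":0,"dz":0,"rx":0,"ry":0,"rz":0,"gripper":1},{"dx":0,"dy":0,"dz":0,"rx":0,"ry":0,"rz":0,"gripper":1},{"dx":0,"dy":0,"dz":0,"rx":0,"ry":0,"rz":0,"gripper":1},{"dx":0,"dy":0,"dz":0,"rx":0,"ry":0,"rz":0,"gripper":1},{"dx":0,"dy":0,"dz":0,"rx":0,"ry":0,"rz":0,"gripper":1},{"dx":0,"dy":0,"dz":0,"rx":0,"ry":0,"rz":0,"gripper":1},{"dx":0,"dy":0,"dz":0,"rx":0,"ry":0,"rz":0,"gripper":1}]' 50
python3 -m pendant '[{"dx":0,"dy":0,"dz":-0.2,"rx":0,"ry":0,"rz":0,"gripper":1},{"dx":0,"dy":0,"dz":-0.4,"rx":0,"ry":0,"rz":0,"gripper":1},{"dx":0,"dy":0,"dz":-0.7,"rx":0,"ry":0,"rz":0,"gripper":1},{"dx":0,"dy":0,"dz":-1,"rx":0,"ry":0,"rz":0,"gripper":1},{"dx":0,"dy":0,"dz":-1,"rx":0,"ry":0,"rz":0,"gripper":1},{"dx":0,"dy":0,"dz":-1,"rx":0,"ry":0,"rz":0,"gripper":1}]'
python3 - <<'E'
from h import *
import pickle
c=env.camera_info("wrist");s=env.get_state();im=env.get_image("wrist");cv2.imwrite("pics/w6.png",im);pickle.dump((c,s),open("w6.pkl","wb"))
S=env.camera_info("scene");si=env.get_image("scene");cv2.imwrite("pics/s6.png",si)
u,v=proj(c,s["ee_pos"]-[0,0,.03]).astype(int);print("wrist tip",u,v)
a=cv2.resize(im[-150:,u-75:u+75],(375,375),interpolation=cv2.INTER_CUBIC)
u,v=proj(S,s["ee_pos"]-[0,0,.03]).astype(int);print("scene",u,v)
b=cv2.resize(si[v-35:v+40,u-37:u+38],(375,375),interpolation=cv2.INTER_CUBIC);cv2.imwrite("pics/g6.png",np.hstack([a,b]))
E
```

```text
time_s: 13.95
ee_pos: [0.4687, -0.2921, 0.0891]
ee_rot: [0.096, 0.995, -0.0, 0.001]
force: [0.3, 1.9, 9.4]
width: 0.241
gripper_force: 48.6
time_s: 14.7
ee_pos: [0.468, -0.2914, 0.2079]
ee_rot: [0.096, 0.995, 0.0, -0.0]
force: [-0.4, 0.8, -1.4]
width: 0.239
gripper_force: 49.0
wrist tip 257 235
scene 135 216
```

View pics/g6.png

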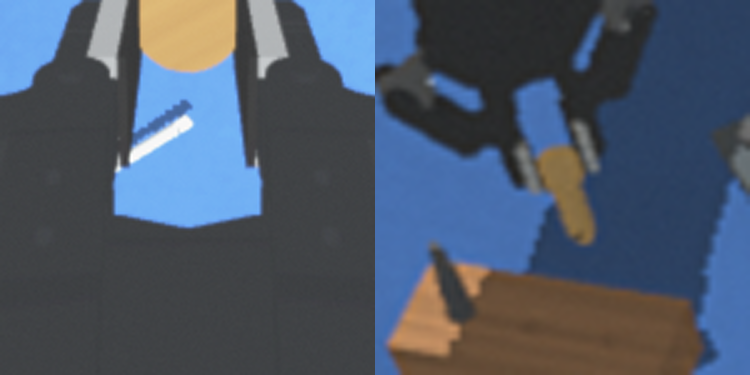

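The left half shows the head between the pads at crop (188,35). The right half shows the pin hanging clear of the block, from (560,165) to (580,240). I'll check numerically that it hangs upright.

```bash
python3 - <<'E'
from h import *
import pickle
np.set_printoptions(precision=4,suppress=True)
c,s=pickle.load(open("w6.pkl","rb"));S=env.camera_info("scene");p=s["ee_pos"]
for C,n in((c,"w6"),(S,"s6")):
    im=cv2.imread(f"pics/{n}.png").astype(int);b,g,r=im[...,0],im[...,1],im[...,2]
    m=((r>b+40)&(g>b+15)&(r>110)).astype(np.uint8)*255
    q=proj(C,p-[0,0,.05]);k=np.zeros_like(m);cv2.circle(k,tuple(int(x) for x in q),60 if n=="w6" else 14,255,-1);m&=k
    ys,xs=np.nonzero(m);print(n,len(xs),"expect head top",proj(C,p-[0,0,.017]),"seat",proj(C,p-[0,0,.025]),"tip",proj(C,p-[0,0,.077]))
    for v in range(ys.min(),ys.max()+1,1 if n=="s6" else 4):
        w=xs[ys==v]
        if len(w):print(v,w.min(),w.max(),len(w),end=" | ")
    print()
E
```

```text
w6 4121 expect head top [257.1507 246.4569] seat [257.1197 239.5524] tip [256.9743 207.1964]
161 257 257 1 | 165 236 278 43 | 169 228 286 59 | 173 221 293 73 | 177 217 295 79 | 181 217 291 75 | 185 222 288 67 | 189 227 284 58 | 193 232 280 49 | 197 237 276 40 | 201 242 273 31 | 205 247 269 23 | 209 249 267 19 | 213 248 267 20 | 217 248 267 20 | 221 246 268 23 | 225 241 272 32 | 229 238 275 38 | 233 238 276 39 | 237 238 276 39 | 241 238 276 39 | 245 238 276 39 | 249 238 275 38 | 253 238 275 38 | 257 243 271 29 | 261 250 263 14 | 
s6 105 expect head top [134.1156 212.8422] seat [134.8288 214.9364] tip [139.2873 228.0288]
211 132 137 6 | 212 131 138 8 | 213 131 138 8 | 214 131 138 8 | 215 131 139 9 | 216 132 138 7 | 217 132 138 7 | 218 132 138 7 | 219 134 138 5 | 220 134 139 6 | 221 135 139 5 | 222 135 139 5 | 223 136 140 5 | 224 136 140 5 | 225 136 140 5 | 226 137 140 4 | 227 137 140 4 | 228 140 140 1 |
```

Upright to within the pixel error. I'll carry it toward the yoke and take another look at the hole on the way.

```bash
python3 -m pendant '[{"dx":0,"dy":0,"dz":-0.35,"rx":0,"ry":0,"rz":0,"gripper":1},{"dx":-0.31,"dy":0.47,"dz":-0.35,"rx":0,"ry":0,"rz":0,"gripper":1},{"dx":-0.31,"dy":0.94,"dz":-0.35,"rx":0,"ry":0,"rz":0,"gripper":1},{"dx":-0.31,"dy":0.94,"dz":-0.35,"rx":0,"ry":0,"rz":0,"gripper":1},{"dx":-0.31,"dy":0.94,"dz":-0.35,"rx":0,"ry":0,"rz":0,"gripper":1}]'
python3 - <<'E'
from h import *
import pickle
np.set_printoptions(precision=4,suppress=True,linewidth=200)
c=env.camera_info("wrist");s=env.get_state();im=env.get_image("wrist");cv2.imwrite("pics/w7.png",im);pickle.dump((c,s),open("w7.pkl","wb"))
q=proj(c,[.5838,-.084,.125]);print(q,s["ee_pos"])
g=cv2.cvtColor(im,cv2.COLOR_BGR2GRAY);u,v=q.astype(int)
for y in range(v-20,v+22,1):print(y,"".join(" .:-=+*#%@"[min(9,int(g[y,x])//26)] for x in range(max(u-28,0),min(u+28,512))) if y<384 else "")
print("u0",max(u-28,0))
E
```

```text
time_s: 15.42
ee_pos: [0.5258, -0.1882, 0.2497]
ee_rot: [0.096, 0.995, -0.0, -0.001]
force: [0.7, -1.0, -0.6]
width: 0.245
gripper_force: 49.3
[378.4193 226.9919] [ 0.5258 -0.1882  0.2497]
206 ++====#%%%%%%%%%%%@@@@@@@#**#@@@%++++****++++********+++
207 +++===*%%%%%%%%%%%%******+++*@#*+++++*******************
208 ++*+==*%%%%%%%%%%*++++++++++***+++++++*******########%%#
209 +**+==*#%%%%%%%%%*++++*************+++*#%%%%@@@@@@@@@@@@
210 +*+===+#%%%%%*+++++++++**#####%%%%#**+*@@@@@@@@@@@@@@@@%
211 **+===+#%%%#*+++++++***#%@@@@@@@@@@%%##@@@@@@@@@@@@@@@@@
212 *+=====+++++++++++**#%%@@@@@@@@@@@@@@@%@@@@@@@@@@@@@@@@@
213 *+=========+++++**#%@@@@@@@@@@@@@@@@@%%@@@@@@@@@@@@@@@@@
214 *=========+++++**%@@@@@@@@@@@@@@@@@@@@@@@@@@@@@@@@@@@@@@
215 +=========++++**%@@@@@@@@@@@@@@@@@@@@@@@@@@@@@@@@@@@@@@@
216 +========+++++*%@@@@@@@@@@@@@@@@@@@@@@@@@@@@@@@@@@@@@@@@
217 +========++++*%@@@@@@@@@@@@@@@@@@@@@@@@@@@@@@@@@@@@@@@@@
218 +=======++++*#@@@@@@@@@@@@@@@@@@@@@@@@@@@@@@@@@@@@@@@@@@
219 +=====+=++++#@@@@@@@@@@@@@@@@@@@@@@@@@@@@@@@@@@@@@@@@@@@
220 +=====+++++*%@@@@@@@@@@@@@%*+++*%@@@@@@@@@@@@@@@@@@@@
[... 957 characters left out ...]
@@@@@@@@@@@@@@@@@@@@@@
237 +++*******+*%%@@@@@@@@@@@@@@@@@@@@@@@@@@@@@@@@@@@@@@@@@@
238 +*+*+*+*+++*##@@@@@@@@@@@@@@@@@@@@@@@@@@@@@@@@@@@@@@@@@@
239 +++*+****++**%@@@@@@@@@@@@@@@@@@@@@@@@@@@@@@@@@@@@@@@@@@
240 *++*++*+**+***%@@@@@@@@@@@@@@@@@@@@@@@@@@@@@@@@@@@@@@@@@
241 *++*++*********#@@@@@@@@@@@@@@@@@@@@@@@@@@@@@@@@@@@@@@@@
242 ++*+++***++*++***%@@@@@@@@@@@@@@@@@@%@@@@@@@@@@@@@@@@@@@
243 ++*+*+++*+++*+*+++*@@@@@@@@@@@@@@%%##@@@@@@@@@@@@@@@%%##
244 **+++++*++*+***+=-=*##%%%@@@@%%#****#@@@@@@@@@@@%%%#****
245 ++*+**+++*+***++=-=+++*********++++*####************++++
246 ****++++*++****++==+++++++++++++++++********++++++++++++
247 **+++***+++++**++==+++++++++++++++++++*******+++++++++++
u0 350
```

Hole centre is at (378.2,227.4) and the prediction was (378.4,227.0), so the target is confirmed. Moving over it and down to just above the hole.

```bash
python3 -m pendant '[{"dx":-0.16,"dy":0.47,"dz":0,"rx":0,"ry":0,"rz":0,"gripper":1},{"dx":-0.315,"dy":0.943,"dz":0,"rx":0,"ry":0,"rz":0,"gripper":1},{"dx":-0.315,"dy":0.943,"dz":0.15,"rx":0,"ry":0,"rz":0,"gripper":1},{"dx":-0.315,"dy":0.943,"dz":0.34,"rx":0,"ry":0,"rz":0,"gripper":1},{"dx":-0.315,"dy":0.943,"dz":0.34,"rx":0,"ry":0,"rz":0,"gripper":1},{"dx":-0.315,"dy":0.943,"dz":0.34,"rx":0,"ry":0,"rz":0,"gripper":1}]'
python3 - <<'E'
from h import *
for _ in range(3):
    s=env.get_state();env.get_image("wrist");R=Ro.from_quat(s["ee_rot"]).as_matrix();print(s["ee_pos"],(R.T@(np.array([.584,-.0841,.209])-s["ee_pos"])/.12).round(3),R[:,2].round(4))
E
```

```text
time_s: 16.23
ee_pos: [0.5848, -0.0858, 0.2101]
ee_rot: [0.097, 0.995, -0.0, 0.0]
force: [-0.5, -0.3, 0.3]
width: 0.241
gripper_force: 49.4
[ 0.58484134 -0.08581324  0.21013023] [0.01  0.013 0.009] [ 3.e-04 -4.e-04 -1.e+00]
[ 0.58504728 -0.08547329  0.21032588] [0.011 0.01  0.011] [ 9.e-04 -1.e-04 -1.e+00]
[ 0.58518116 -0.08514641  0.21036862] [0.011 0.007 0.011] [ 0.0011 -0.     -1.    ]
```

```bash
python3 -m pendant '[{"dx":0.005,"dy":0.01,"dz":0.04,"rx":0,"ry":0,"rz":0,"gripper":1},{"dx":0.005,"dy":0.01,"dz":0.08,"rx":0,"ry":0,"rz":0,"gripper":1},{"dx":0.005,"dy":0.01,"dz":0.12,"rx":0,"ry":0,"rz":0,"gripper":1},{"dx":0.005,"dy":0.01,"dz":0.12,"rx":0,"ry":0,"rz":0,"gripper":1}]'
python3 -m pendant '[{"dx":0,"dy":0,"dz":0.04,"rx":0,"ry":0,"rz":0,"gripper":1},{"dx":0,"dy":0,"dz":0.08,"rx":0,"ry":0,"rz":0,"gripper":1},{"dx":0,"dy":0,"dz":0.08,"rx":0,"ry":0,"rz":0,"gripper":1}]'
```

```text
time_s: 16.88
ee_pos: [0.5843, -0.0832, 0.1947]
ee_rot: [0.096, 0.995, -0.0, -0.0]
force: [0.4, -1.1, -1.2]
width: 0.245
gripper_force: 49.3
time_s: 17.25
ee_pos: [0.5844, -0.0831, 0.1851]
ee_rot: [0.096, 0.995, -0.0, -0.0]
force: [-0.2, -2.1, -1.6]
width: 0.241
gripper_force: 49.2
```

The tip is in the hole with almost no force. Continuing down.

```bash
python3 -m pendant '[{"dx":0,"dy":-0.004,"dz":0.05,"rx":0,"ry":0,"rz":0,"gripper":1},{"dx":0,"dy":-0.004,"dz":0.1,"rx":0,"ry":0,"rz":0,"gripper":1},{"dx":0,"dy":-0.004,"dz":0.1,"rx":0,"ry":0,"rz":0,"gripper":1}]'
python3 -m pendant '[{"dx":0,"dy":0,"dz":0.05,"rx":0,"ry":0,"rz":0,"gripper":1},{"dx":0,"dy":0,"dz":0.1,"rx":0,"ry":0,"rz":0,"gripper":1},{"dx":0,"dy":0,"dz":0.1,"rx":0,"ry":0,"rz":0,"gripper":1}]'
```

```text
time_s: 17.62
ee_pos: [0.5843, -0.0834, 0.173]
ee_rot: [0.096, 0.995, -0.0, -0.0]
force: [0.8, 0.0, -0.7]
width: 0.24
gripper_force: 49.3
time_s: 18.0
ee_pos: [0.5842, -0.0835, 0.161]
ee_rot: [0.096, 0.995, -0.0, -0.0]
force: [0.7, -0.2, 0.1]
width: 0.244
gripper_force: 49.3
```

```bash
python3 -m pendant '[{"dx":0,"dy":0,"dz":0.03,"rx":0,"ry":0,"rz":0,"gripper":1},{"dx":0,"dy":0,"dz":0.055,"rx":0,"ry":0,"rz":0,"gripper":1},{"dx":0,"dy":0,"dz":0.055,"rx":0,"ry":0,"rz":0,"gripper":1}]'
python3 -m pendant '[{"dx":0,"dy":0,"dz":0.012,"rx":0,"ry":0,"rz":0,"gripper":1},{"dx":0,"dy":0,"dz":0.012,"rx":0,"ry":0,"rz":0,"gripper":1}]'
```

```text
time_s: 18.38
ee_pos: [0.5844, -0.0835, 0.1547]
ee_rot: [0.096, 0.995, -0.0, -0.0]
force: [1.1, 0.6, -1.1]
width: 0.243
gripper_force: 49.4
time_s: 18.62
ee_pos: [0.5844, -0.0835, 0.1534]
ee_rot: [0.096, 0.995, -0.0, -0.0]
force: [0.6, 1.0, -0.2]
width: 0.239
gripper_force: 49.4
```

```bash
python3 -m pendant '[{"dx":0,"dy":0,"dz":0.012,"rx":0,"ry":0,"rz":0,"gripper":1},{"dx":0,"dy":0,"dz":0.012,"rx":0,"ry":0,"rz":0,"gripper":1}]'
python3 -m pendant '[{"dx":0,"dy":0,"dz":0,"rx":0,"ry":0,"rz":0,"gripper":-1},{"dx":0,"dy":0,"dz":0,"rx":0,"ry":0,"rz":0,"gripper":-1},{"dx":0,"dy":0,"dz":0,"rx":0,"ry":0,"rz":0,"gripper":-1},{"dx":0,"dy":0,"dz":0,"rx":0,"ry":0,"rz":0,"gripper":-1},{"dx":0,"dy":0,"dz":-0.5,"rx":0,"ry":0,"rz":0,"gripper":-1},{"dx":0,"dy":0,"dz":-1,"rx":0,"ry":0,"rz":0,"gripper":-1},{"dx":0,"dy":0,"dz":-1,"rx":0,"ry":0,"rz":0,"gripper":-1}]'
python3 -m pendant '[{"dx":0.2,"dy":-0.9,"dz":-0.2,"rx":0,"ry":0,"rz":0,"gripper":-1},{"dx":0.2,"dy":-0.9,"dz":-0.2,"rx":0,"ry":0,"rz":0,"gripper":-1},{"dx":0.2,"dy":-0.9,"dz":-0.2,"rx":0,"ry":0,"rz":0,"gripper":-1}]'
python3 - <<'E'
from h import *
np.set_printoptions(precision=4,suppress=True,linewidth=200)
W=env.camera_info("wrist");w=env.get_image("wrist");S=env.camera_info("scene");s=env.get_state();si=env.get_image("scene")
cv2.imwrite("pics/w8.png",w);cv2.imwrite("pics/s8.png",si);o=[]
for C,im,r in((W,w,22),(S,si,8)):
    im=im.astype(int);b,g,rr=im[...,0],im[...,1],im[...,2];m=((rr>b+30)&(g>b+15)&(rr>120)).astype(np.uint8)*255
    q=proj(C,[.584,-.084,.133]);k=np.zeros_like(m);cv2.circle(k,tuple(int(x) for x in q),r,255,-1);m&=k
    cs=max(cv2.findContours(m,0,1)[0],key=cv2.contourArea);e=cv2.fitEllipse(cs);x,y,ww,hh=cv2.boundingRect(cs);print(q,e,(x,y,ww,hh),"@.133",onz(C,e[0],.133));o.append((C,np.array(e[0])))
    h=np.array([proj(C,[.584+.012*np.cos(t),-.084+.012*np.sin(t),z]) for t in np.linspace(0,6.28,40) for z in(.125,.133)]);print("expected bbox",h.min(0),h.max(0))
print(tri(*o),s["force"])
E
```

```text
time_s: 18.88
ee_pos: [0.5846, -0.0835, 0.1523]
ee_rot: [0.096, 0.995, 0.0, 0.0]
force: [-1.5, 0.7, 5.2]
width: 0.237
gripper_force: 50.1
time_s: 19.75
ee_pos: [0.5862, -0.0842, 0.276]
ee_rot: [0.096, 0.995, 0.001, 0.003]
force: [-0.4, 0.4, -0.9]
width: 1.001
gripper_force: 0.0
time_s: 20.12
ee_pos: [0.5384, -0.1887, 0.2966]
ee_rot: [0.099, 0.995, -0.0, 0.0]
force: [0.2, 1.3, -0.8]
width: 1.0
gripper_force: 0.0
[362.8363 200.0482] ((361.581787109375, 198.73831176757812), (21.64541244506836, 23.118324279785156), 94.99236297607422) (350, 188, 24, 23) @.133 [ 0.5823 -0.0852  0.133 ]
expected bbox [349.02   187.0004] [374.3015 210.7144]
[231.4197 213.1215] ((231.21641540527344, 213.58506774902344), (7.954126834869385, 8.633840560913086), 93.509765625) (227, 210, 9, 9) @.133 [ 0.5849 -0.0854  0.133 ]
expected bbox [226.817  209.6207] [236.1819 218.6289]
(array([ 0.5833, -0.0843,  0.1307]), [np.float64(0.06590753469688548), np.float64(0.025143932732542573)]) [ 0.0885  1.1985 -0.0988]
```

The head's outline matches the seated prediction in both views, and contact came at the expected height. The arm is clear, so I'm handing in.

```bash
python3 -c "
from bench import env
print(env.job_done())"
```

```text
the job is handed in; nothing more can be done
None
```

The job is handed in at about 20 s of the 66 s: the valve is shut, the adjuster arm is home in the yoke, and the clevis pin is seated with its head on the yoke and released. The hand-in call gave no pass or fail verdict, so I'm going by my own camera and force checks.

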